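Load the rotor balancer and latch its guard

TASK

Set the bossed aluminium rotor upright on the balancer's spindle, boss up and sitting fully down, and let go of it. Then push the clear sliding guard shut over it by its black handle, feeling for the latch, until it catches with a click and stays shut by itself. Push gently - never ram the guard against its stop - and leave the bearing ring and the grease can standing near the rotor where they are.

Things in the scene. Friction and masses are not known exactly. Their poses are not given: they have to be found in the camera images.
- balancer: Bench balancer, fixed: grey box 240 x 420 mm, flat deck 100 mm above the bench. Own frame: origin at bench level, z up; it spans x -120..120, y -215..205 mm. A square well 150 x 150 mm is sunk in the deck about the spindle (centre x -15, y -60), floor at height 40. The guard starts over the +y part and shuts along -y. At the -y end a latch block with the rigid stop stands 22 mm above the deck.
- spindle (a point): Seat in the well: centre of the top of the 52 mm wide steel flange, 45 mm above the bench, on which the rotor must rest. An upright steel pin 14 mm thick rises 30 mm from it; its upper 10 mm tapers to 6 mm. Axes as the balancer's.
- rotor: Loose aluminium disc 90 mm across, 12 mm thick, with a round boss 36 mm across on top; 55 mm tall overall, 0.3 to 0.5 kg, an 18 mm bore right through (4 mm wider than the pin). Origin at the centre of its underside, z up along the bore. It stands boss up on the bench on the robot's right; grip the boss from above.
- guard_handle (a point): Centre of the guard's handle: upright black block 70 mm wide (balancer x), 14 thick (balancer y), 45 tall, on the guard's trailing (+y) end; foot 110, top 155 mm above the bench. Push its +y face along the balancer's -y, under 25 N. The guard is a clear window in an aluminium frame 180 x 170 mm, 8 thick, underside 102 mm above the bench, reaching 157 mm ahead (-y) of the handle's centre.
- guard (a joint): Travel of the guard in m: 0 = fully open, grows as it shuts; starts at 0 to 0.02. Friction 1.5 N, drag 15 N s/m. Shut and latched it reads about 0.160, but the latch block with its stop is clamped in slots and sits up to 10 mm to either side of that, so the end must be felt. If let go before the latch has snapped, the guard is pushed back a little.
- latch (a joint): Spring roller of the latch, in the block at the -y end: how far it is pressed back, m. 0 = free. From about 17 to 5 mm before the guard's stop a ramp presses it back to 0.006 and the push needed grows from about 8 to 13 N; then it snaps over, the resistance drops, the guard is pulled home to its rigid stop and the roller stays at about 0.0015.
- bearing: Bystander: plain steel bearing ring 72 mm across, 20 mm high with a 40 mm hole, near the rotor. Origin under its centre.
- grease: Bystander: steel can 72 mm across, 60 mm high. Origin under its centre.
Not all that is in view belongs to the job. What is shaped like the rotor but orange or pink is not meant.

How it is judged:
On the way, in this order (a step that is already met when the one before it is completed fails the run):
1. the rotor sits fully down on the spindle, boss up, and is let go, with the guard still open (horizontal distance between rotor and spindle below 0.005 m and z of rotor in the frame of spindle below 0.003 m and angle between rotor's own z axis and vertical below 0.05 rad and contact force between rotor and the fingers below 0.1 N and value of joint guard below 0.08 m), for 0.2 s.
2. the guard is shut, the latch holds it and nothing presses on it any more (value of joint guard above 0.143 m and value of joint latch between 0.0005 and 0.004 m and velocity of joint guard below 0.01 m/s and contact force between guard and the fingers below 0.1 N), for 0.2 s.
At the end, for the whole second after the job is handed in: The rotor rests on the spindle's flange, boss up (within 5 mm of the axis, 3 mm of the seat, 0.05 rad of upright), at rest; the guard is shut (joint above 0.143) and held by the caught latch roller (pressed back between 0.5 and 4 mm, which at rest only the caught position gives) (horizontal distance between rotor and spindle below 0.005 m and z of rotor in the frame of spindle below 0.003 m and angle between rotor's own z axis and vertical below 0.05 rad and linear speed of rotor below 0.02 m/s and value of joint guard above 0.143 m and value of joint latch between 0.0005 and 0.004 m and velocity of joint guard below 0.01 m/s); the robot touches nothing.
It fails at once if the robot presses on the guard or its handle with more than 25 N (contact force between guard and the fingers above 25 N or contact force between guard and the arm above 25 N).
It fails at once if the bearing ring or the grease can is shifted by more than 30 mm (distance of any of bearing, grease from where it was at the start of the episode above 0.03 m).
It also fails if it takes over 64 s, if anything falls off the work surface, if the arm or the gripper's body presses on something with over 40 N, if the wrist force passes 120 N, or if a joint passes its speed limit or range.

ROBOT

A 7-joint arm with a two-finger parallel gripper is mounted at the origin on the work surface. World frame = base frame: x ahead of the robot, y to its left, z up, the work surface at z = 0. Lengths are in m, angles in rad, forces in N, time in s.
With the tool pointing down it reaches from about 0.4 to 0.85 m from the base axis. Payload 4.5 kg.
Tool frame: the origin (TCP) lies midway between the tips of the shut fingers; the grasp point (between the pads) lies 19 mm behind it; z points along the fingers, y is the line along which they close (so a half turn about z gives the same grasp; the last joint's range is limited). The gripper opens to 88 mm and grips with 3 to 60 N. Pads are 18 mm wide; open, the fingers measure 123 mm over their backs; the gripper's body (75 mm by 187 mm) begins 45 mm behind the grasp point.
Start: joints at [1.162, 0.689, -0.195, 1.565, 0.157, 0.902, -0.215], TCP at [0.268, -0.565, 0.239] pointing down, gripper open.
Joint ranges: [-3.01, 3.01], [-0.46, 2.08], [-1.47, 1.51], [0.13, 2.56], [-1, 4.14], [0.04, 2.09], [-2.66, 2.66]. Speed limits (rad/s): [2.57, 2.57, 3.14, 3.14, 3.14, 3.14, 3.14].

INTERFACE

Orientations are given as a 3x3 rotation matrix whose columns are the frame's x, y, z axes.
In Python, from cell import r gives the robot as it stands. The module is installed in compiled form; this text tells all that it offers.
- The arm moves only by the tool play_rows, never from a script. Its argument "moves" is text: rows parted by semicolons, each of 5 numbers parted by spaces: the shift along the world's x, y, z in units of 0.25 m (1.0 is 0.25 m), then the turn about the world's z in units of 90 degrees (1.0 is 90 degrees), then the closure, from -1 (fully open) to 1 (shut). A call has 1 to 8 rows; each row shifts and turns the commanded pose from where the row before left it; what a row does not reach is not made up. A row lasts 1/8 s, in which the tool goes at most 62.5 mm and 10.7 degrees, less where a joint would pass 70% of its speed; a pose out of reach is approached as far as the arm can. A call with a number of a shift or a turn outside -1 to 1 is refused whole. A call with a gripper value outside its range is refused whole. The fingers move at their own pace and stop on an object; the grip force is fixed at half the most. Time passes only in rows, so rows that do not move let the fingers close. It gives the time, the measured TCP pose, the force and the opening at its end, in the units of the state.
- r.read_state(): the state, without advancing time (a new reading comes with each control period).
- r.snapshot(name): name is "side" or "top" or "wrist"; returns the picture (420x560x3 uint8, red, green, blue); there is no depth.
- r.camera_info(name): a dict with "fx", "fy", "cx", "cy" (pixels), "cam_to_world" (4x4, takes a point from camera to world coordinates). Camera axes: x right, y down, z forward; pixel columns grow to the right and rows downward; lengths in m; the calibration is good to about 2 mm. A picture is of the moment at which its call begins: read the wrist's pose just before it. camera_info takes no time and is no camera call; for the wrist camera it gives the pose at the moment of the call.
- r.job_done(): hands the job in, once; it reports no verdict.
The state is a dict: "t": time; "joint_pos": joint angles; "joint_vel": joint speeds; "effort": joint torques, N m; "tool_pos": TCP position; "ee_rot": TCP orientation; "force": force on the tool from outside, world axes, zero at the start; "torque": the same for the moment, N m; "gripper_width": finger opening in m.
Only numpy, scipy, OpenCV 4.12 (cv2) and the standard library are available. Lean on these libraries where they do the work, as an engineer would, in place of code of your own. Each camera call takes 0.05 s, during which the arm holds its last target. There are 200 camera calls.

## Working session

There is one attempt and no reset: what is moved stays moved. The work goes in short steps, Python scripts to look and compute and a tool call to move; the robot and the scene stay as the last step left them, time stands still between calls to the robot, and variables do not carry over. Pictures are saved under pics/ and viewed, on a budget of 10 in all, crops included, one or two more only if the job needs it, and the job is handed in when it is done.

Besides the shell and the picture viewer there is one more tool, called after "Call:" by a JSON object that holds its "api" and its "payload". play_rows: Moves the arm, as the interface text tells. Its arguments: {"type":"object","properties":{"moves":{"type":"string"}},"required":["moves"]}

```bash
mkdir -p pics; cat > h.py <<'E'
import numpy as np, cv2
from cell import r
def snap(n,f):
    i=r.camera_info(n); p=r.snapshot(n); cv2.imwrite('pics/'+f,p[:,:,::-1]); return p,i
def ray(i,u,v,z):
    T=np.array(i['cam_to_world']); d=T[:3,:3]@np.array([(u-i['cx'])/i['fx'],(v-i['cy'])/i['fy'],1]); o=T[:3,3]
    return o+d*(z-o[2])/d[2]
def proj(i,P):
    T=np.linalg.inv(np.array(i['cam_to_world'])); c=T[:3,:3]@np.array(P)+T[:3,3]
    return np.array([i['fx']*c[0]/c[2]+i['cx'],i['fy']*c[1]/c[2]+i['cy']])
E
python3 - <<'E'
from h import *
s=r.read_state(); print(s)
for n in ('top','side'):
    p,i=snap(n,n+'0.png'); print(n,i)
snap('wrist','wrist0.png')
E
```

```text
{'t': 0.0, 'joint_pos': array([ 1.16177385,  0.69001082, -0.19448719,  1.56635104,  0.15729377,
        0.90251741, -0.2151222 ]), 'joint_vel': array([-7.00039129e-04, -3.14524267e-04, -1.88612818e-03, -8.15961751e-04,
       -9.57955153e-04, -5.04498714e-04, -6.60453443e-05]), 'effort': array([-6.47214874e-04, -5.27564228e+01, -1.26708124e+00, -1.53428292e+01,
       -5.26438805e-02,  6.60439662e-03,  2.01096427e-04]), 'tool_pos': array([ 0.26747134, -0.56415896,  0.23789076]), 'ee_rot': array([[ 9.03529280e-01,  4.28525314e-01, -9.45970382e-04],
       [ 4.28526332e-01, -9.03527797e-01,  1.64430411e-03],
       [-1.50084601e-04, -1.89105012e-03, -9.99998201e-01]]), 'force': array([-0.09707634, -0.19611357,  0.5514515 ]), 'torque': array([ 0.03043064, -0.01293419,  0.01476965]), 'gripper_width': 0.08816915439144539}
top {'fx': 502.36199548233583, 'fy': 502.36199548233583, 'cx': 275.00900833760807, 'cy': 216.08943174093594, 'cam_to_world': array([[-0.02085395, -0.99002362,  0.13934972,  0.27268948],
       [-0.99968371,  0.022608  ,  0.01101618, -0.15897142],
       [-0.0140567 , -0.13907592, -0.99018195,  1.70869117],
       [ 0.        ,  0.        ,  0.        ,  1.        ]])}
side {'fx': 520.657381191009, 'fy': 520.657381191009, 'cx': 277.3304588885821, 'cy': 220.85773278743446, 'cam_to_world': array([[ 0.99501799, -0.07345093,  0.06741043,  0.39972891],
       [-0.09968263, -0.74387862,  0.66083884, -1.17548074],
       [ 0.00160595, -0.66426619, -0.74749438,  1.25777768],
       [ 0.        ,  0.        ,  0.        ,  1.        ]])}
```

View pics/top0.png

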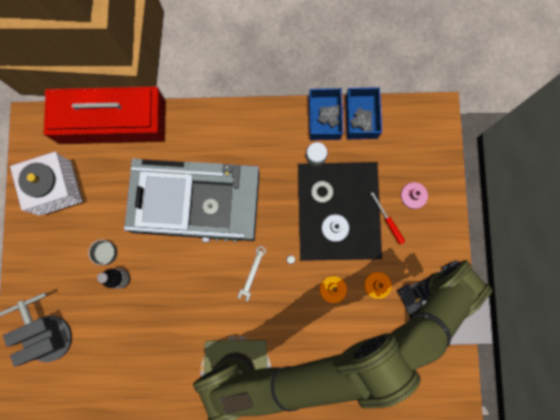

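View pics/side0.png

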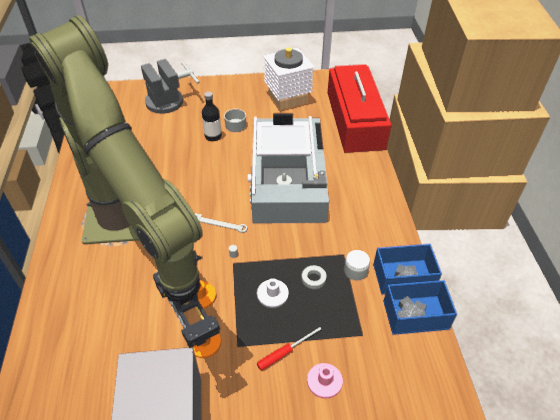

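The top view shows these things that could pass for the rotor:
- silver disc with boss on the black mat, (336,228)
- orange, (334,290)
- orange, (378,286)
- pink, (414,195)
- bearing ring, (322,191)
- grease can, (317,152)

By the description the silver one is the rotor. The balancer is at (192,200) with its handle at (139,197). I'll check this in one close montage.

```bash
python3 - <<'E'
from h import *
a=cv2.imread('pics/top0.png');b=cv2.imread('pics/side0.png')
f=lambda im,x,y,w,h,W,H:cv2.resize(im[y:y+h,x:x+w],(W,H),interpolation=cv2.INTER_CUBIC)
# top balancer 120..270 x 150..250 (x4=> 600x400 cut), rotor
m=np.zeros((600,800,3),np.uint8)
m[0:300,0:420]=f(a,122,150,140,100,420,300)
m[0:300,420:800]=f(a,295,150,95,75,380,300)  # 4x
m[300:600,0:420]=f(b,240,105,105,75+0,420,300) #4x
m[300:600,420:800]=f(b,245,250,95,75,380,300)
m[0:300,420:800]=f(a,295,180,95,75,380,300)
cv2.imwrite('pics/m1.png',m)
it=r.camera_info('top');is_=r.camera_info('side')
def blob(im,box,lo):
    x,y,w,h=box; c=im[y:y+h,x:x+w]; hsv=cv2.cvtColor(c,cv2.COLOR_BGR2HSV)
    k=((hsv[...,1]<60)&(hsv[...,2]>lo)).astype(np.uint8)
    n,l,st,ce=cv2.connectedComponentsWithStats(k)
    j=1+np.argmax(st[1:,4]); cs=cv2.findContours((l==j).astype(np.uint8),0,1)[0]
    e=cv2.fitEllipse(max(cs,key=len)); return (e[0][0]+x,e[0][1]+y),e[1],st[j,4]
for nm,im,i,box in (('rot top',a,it,(318,210,36,36)),('rot side',b,is_,(252,272,40,38)),('bear top',a,it,(308,178,28,26)),('bear side',b,is_,(298,262,32,28)),('grease',a,it,(303,138,30,28))):
    c,ax,ar=blob(im,box,110); print(nm,c,ax,ar,[np.round(ray(i,*c,z),4) for z in (0.006,0.012,.055)])
E
```

```text
rot top (335.10101318359375, 227.52001571655273) (26.71842384338379, 27.010374069213867) 597 [array([ 0.4683, -0.3439,  0.006 ]), array([ 0.4676, -0.3432,  0.012 ]), array([ 0.4627, -0.3385,  0.055 ])]
rot side (272.1872615814209, 292.66467094421387) (28.13797378540039, 31.350252151489258) 733 [array([ 0.4705, -0.3412,  0.006 ]), array([ 0.4702, -0.3452,  0.012 ]), array([ 0.4677, -0.3739,  0.055 ])]
bear top (321.90761947631836, 191.19195079803467) (20.384809494018555, 20.896991729736328) 279 [array([ 0.5952, -0.3033,  0.006 ]), array([ 0.594 , -0.3027,  0.012 ]), array([ 0.5859, -0.2991,  0.055 ])]
bear side (313.47154235839844, 276.0056562423706) (22.358646392822266, 24.418935775756836) 381 [array([ 0.5967, -0.2951,  0.006 ]), array([ 0.5958, -0.2993,  0.012 ]), array([ 0.589 , -0.3296,  0.055 ])]
grease (316.48260021209717, 152.11440658569336) (19.663354873657227, 20.241374969482422) 340 [array([ 0.7339, -0.2891,  0.006 ]), array([ 0.7322, -0.2886,  0.012 ]), array([ 0.7206, -0.2853,  0.055 ])]
```

View pics/m1.png

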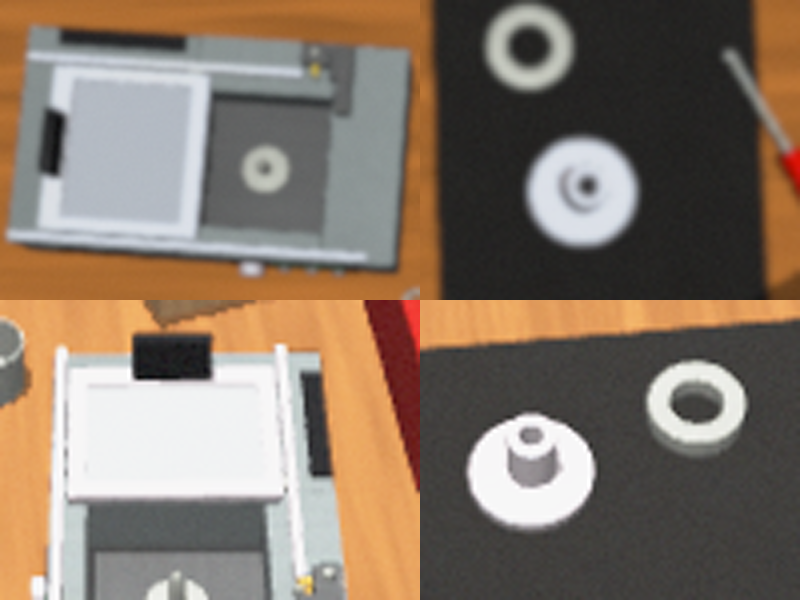

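The close crop confirms it: the rotor is the silver disc with a bored boss, and the bearing is a plain ring up and to its right. Next I work out the balancer frame and the moves to get there.

```bash
python3 - <<'E'
from h import *
it=r.camera_info('top');s=r.camera_info('side')
g=lambda x,y:(122+x/3,150+y/3)
C=[ray(it,*g(*p),.1)[:2] for p in ((28,27),(412,48),(400,270),(8,240))]
print('corners',np.round(C,3)); d1=C[0]-C[1];d2=C[3]-C[2]
for d in(d1,d2):print(np.linalg.norm(d),np.degrees(np.arctan2(d[1],d[0]))-90)
print('w',np.linalg.norm(C[0]-C[3]),np.linalg.norm(C[1]-C[2]))
print('spindle',ray(it,*g(266,169),.045),'pintop',ray(it,*g(264,168),.075))
print('handle top',ray(it,*g(51,143),.155),'lead',ray(it,*g(200,155),.11))
print('rotor boss top',ray(it,336,226.75,.055))
print('side handle top ctr',ray(s,240+172/4,105+35/4,.155),'lead edge',ray(s,240+176/4,105+197/4,.11))
print('side boss', ray(s,245+(530-420)/4,250+134/4,.055))
i=r.camera_info('wrist'); st=r.read_state()
T=np.array(i['cam_to_world']);print(i['fx'],i['cx'],i['cy']); print(np.round(st['ee_rot'].T@T[:3,:3],3), st['ee_rot'].T@(T[:3,3]-st['tool_pos']))
E
```

```text
corners [[ 0.7    0.329]
 [ 0.666 -0.093]
 [ 0.423 -0.076]
 [ 0.465  0.346]]
0.42348939272568425 -4.593749774300036
0.4244658288728084 -5.654129676798732
w 0.23598731704907455 0.24385046056297693
spindle [0.54485255 0.07499344 0.045     ] pintop [0.54110971 0.0729746  0.075     ]
handle top [0.55975196 0.28569391 0.155     ] lead [0.55115573 0.13709111 0.11      ]
rotor boss top [ 0.46519465 -0.3416117   0.055     ]
side handle top ctr [0.56827152 0.29190349 0.155     ] lead edge [0.55488043 0.13209008 0.11      ]
side boss [ 0.4714538 -0.3436187  0.055    ]
330.34789383434713 276.5569985349109 212.61351553264257
[[ 0.001 -0.962 -0.272]
 [ 1.     0.001  0.002]
 [-0.002 -0.272  0.962]] [ 0.07023675  0.00131629 -0.14713198]
```

The numbers agree with the given sizes:
- **Deck:** 0.424 x 0.24 m.
- **Balancer yaw:** about -5°.
- **Rotor:** (0.468,-0.343).
- **Spindle:** (0.544,0.074).
- **Handle:** about (0.564,0.289).

I'll move over the rotor and align to yaw -5°.

Call:
{"api": "play_rows", "payload": {"moves": "0.134 0.147 -0.025 -0.056 -1; 0.134 0.147 -0.025 -0.056 -1; 0.134 0.147 -0.025 -0.056 -1; 0.134 0.147 -0.025 -0.056 -1; 0.134 0.147 -0.025 -0.056 -1; 0.134 0.147 -0.025 -0.056 -1; 0 0 0 0 -1; 0 0 0 0 -1"}}

```text
t: 1.15
tool_pos: [0.4682, -0.3447, 0.2011]
ee_rot: [[0.996, -0.085, -0.001], [-0.085, -0.996, -0.001], [-0.001, 0.001, -1.0]]
force: [-0.0, -0.0, -0.3]
gripper_width: 0.088
```

```bash
python3 - <<'E'
from h import *
st=r.read_state(); print(st['tool_pos'],st['ee_rot'].round(3).tolist(),st['joint_pos'].round(2))
p,i=snap('wrist','w1.png')
print(proj(i,[.468,-.343,.055]))
E
```

```text
[ 0.46817496 -0.34472831  0.20105443] [[0.996, -0.085, -0.001], [-0.085, -0.996, -0.001], [-0.001, 0.001, -1.0]] [ 0.55  0.68  0.    1.75  0.    0.72 -1.1 ]
[272.96077395 200.31968301]
```

View pics/w1.png

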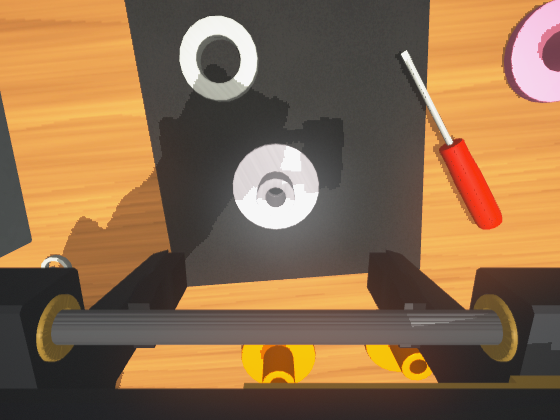

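The wrist view shows the disc centred at about (276,187), the bore at (276,197), and the bearing at (218,58). The fingers will straddle the boss. I'll fit the disc outline.

```bash
cat >> h.py <<'E'
def disc(p,box,lo,hi=256,z=.012):
    x,y,w,h=box; hsv=cv2.cvtColor(p[y:y+h,x:x+w],cv2.COLOR_RGB2HSV)
    k=((hsv[...,1]<70)&(hsv[...,2]>lo)&(hsv[...,2]<hi)).astype(np.uint8)
    n,l,st,ce=cv2.connectedComponentsWithStats(k); j=1+np.argmax(st[1:,4])
    c=cv2.convexHull(max(cv2.findContours((l==j).astype(np.uint8),0,1)[0],key=len)); e=cv2.fitEllipse(c)
    return (e[0][0]+x,e[0][1]+y),e[1]
E
python3 - <<'E'
from h import *
p=cv2.imread('pics/w1.png')[:,:,::-1].copy(); i=r.camera_info('wrist')
for lo in (110,140):
    c,ax=disc(p,(220,130,115,110),lo); print(c,ax,ray(i,*c,.012))
print(ray(i,276,197.5,.055), ray(i,*(218.5,54),.012))
print(np.linalg.norm(ray(i,233,187,.012)-ray(i,319,187,.012)))
E
```

```text
(275.71086502075195, 186.98447036743164) (86.03382873535156, 88.31887817382812) [ 0.47091831 -0.34672301  0.012     ]
(275.4049377441406, 186.2871551513672) (85.47428131103516, 86.04779052734375) [ 0.47167644 -0.34647097  0.012     ]
[ 0.46980306 -0.34690298  0.055     ] [ 0.60093811 -0.30451838  0.012     ]
0.0890249744090552
```

The wrist view puts the rotor at (0.4703,-0.3467) and its diameter at 89 mm, which fits. I'll descend and grip.

Call:
{"api": "play_rows", "payload": {"moves": "0.008 -0.008 -0.16 0 -1; 0 0 -0.16 0 -1; 0 0 -0.16 0 -1; 0 0 -0.16 0 -1; 0 0 -0.076 0 -1; 0 0 0 0 -1; 0 0 0 0 -0.2; 0 0 0 0 1"}}

```text
t: 2.2
tool_pos: [0.4717, -0.3469, 0.0237]
ee_rot: [[0.996, -0.085, 0.002], [-0.085, -0.996, -0.002], [0.002, 0.001, -1.0]]
force: [0.9, 0.0, 0.1]
gripper_width: 0.0703
```

Call:
{"api": "play_rows", "payload": {"moves": "0 0 0 0 1; 0 0 0 0 1; 0 0 0 0 1; 0 0 0 0 1"}}

```text
t: 2.7
tool_pos: [0.4709, -0.3454, 0.0224]
ee_rot: [[0.996, -0.085, -0.0], [-0.085, -0.996, 0.001], [-0.0, -0.001, -1.0]]
force: [0.2, 3.1, 2.6]
gripper_width: 0.0356
```

The grip closed on 35.6 mm, which is the boss. I'll lift and carry it to a spot short of the spindle where the wrist camera can see past the rotor.

Call:
{"api": "play_rows", "payload": {"moves": "0 0 0.1 0 1; 0 0 0.2 0 1; 0 0 0.24 0 1; 0 0 0.24 0 1; 0 0.1 0.1 0 1; 0 0.2 0 0 1; 0 0.2 0 0 1; 0 0.2 0 0 1"}}

```text
t: 3.7
tool_pos: [0.4698, -0.1697, 0.2416]
ee_rot: [[0.996, -0.085, -0.002], [-0.085, -0.996, 0.0], [-0.002, -0.0, -1.0]]
force: [0.2, 0.5, -5.1]
gripper_width: 0.0359
```

Call:
{"api": "play_rows", "payload": {"moves": "-0.02 0.22 0 0 1; -0.02 0.22 0 0 1; -0.02 0.22 0 0 1; 0 0.2 0 0 1; 0 0.1 0 0 1; 0 0 0 0 1; 0 0 0 0 1"}}

```text
t: 4.58
tool_pos: [0.4553, 0.0674, 0.2418]
ee_rot: [[0.996, -0.086, -0.001], [-0.086, -0.996, -0.001], [-0.001, 0.002, -1.0]]
force: [-0.5, -0.4, -5.3]
gripper_width: 0.0355
```

```bash
python3 - <<'E'
from h import *
st=r.read_state(); print(st['tool_pos'],st['ee_rot'].round(3).tolist(),st['gripper_width'],st['force'])
p,i=snap('wrist','w2.png'); snap('side','s2.png')
print(proj(i,[.544,.074,.045]))
E
```

```text
[0.45527075 0.06742253 0.24182174] [[0.996, -0.086, -0.001], [-0.086, -0.996, -0.001], [-0.001, 0.002, -1.0]] 0.035486140353925916 [-0.52521117 -0.44980575 -5.31415262]
[260.46736491 101.37071206]
```

View pics/w2.png

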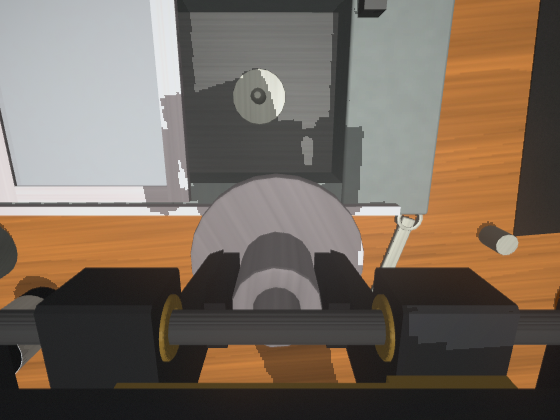

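The wrist view shows the spindle flange at (259,97) with the pin at (258,96), and the held rotor's disc spanning columns 191–362 with its far rim at row 174. I'll measure both.

```bash
python3 - <<'E'
from h import *
from scipy.optimize import least_squares
p=cv2.imread('pics/w2.png')[:,:,::-1].copy(); i=r.camera_info('wrist'); st=r.read_state(); t=st['tool_pos']
for lo in (100,): 
    hsv=cv2.cvtColor(p[62:130,228:292],cv2.COLOR_RGB2HSV); print(hsv[34,::4,2],hsv[::4,20,2],hsv[34,::4,1])
# flange: warm-tinted vs grey well -> edges by Hough
g=cv2.GaussianBlur(cv2.cvtColor(p,cv2.COLOR_RGB2GRAY),(3,3),0)
H=cv2.HoughCircles(g[55:140,220:300],cv2.HOUGH_GRADIENT_ALT,1,50,param1=100,param2=0.6,minRadius=20,maxRadius=32)
print(H)
if H is not None:
    c=H[0][0]; print('flange',ray(i,c[0]+220,c[1]+55,.045),'d',np.linalg.norm(ray(i,c[0]+220-c[2],c[1]+55,.045)-ray(i,c[0]+220+c[2],c[1]+55,.045)))
print('pin top', ray(i,258.5,96,.075))
# rotor rim: edge points (by gradient) along rays, top half; back-project on disc top plane and fit circle
zt=t[2]-.0224+.012
R=lambda x,y:ray(i,x,y,zt)[:2]
pts=np.array([R(191,255),R(362,255),R(277,174)]);print(pts)
A=np.c_[2*pts,np.ones(3)]; s=np.linalg.solve(A,(pts**2).sum(1)); c=s[:2]; print('rotor c',c,'r',np.sqrt(s[2]+c@c),'rel tool',c-t[:2])
E
```

```text
[ 72  72 132 129 127 132  72 131  96  71 134 227 227 232 223 127] [118 118 121 131 131 132 132 131 132 131 132 131 131 131 131  75  71] [11  7 17 18 18 17 18 18 19 18 15 10 11 11 11  8]
[[[39.       39.       26.742022]]]
flange [0.55138027 0.07432695 0.045     ] d 0.05254764967320486
pin top [0.54753574 0.07369482 0.075     ]
[[0.46309674 0.10922099]
 [0.45540343 0.02166128]
 [0.50095716 0.06160237]]
rotor c [0.45714212 0.06562635] r 0.043999435891212454 rel tool [ 0.00156747 -0.00146049]
```

Moving the rotor over the spindle, then down to just above the pin.

Call:
{"api": "play_rows", "payload": {"moves": "0.12 0.012 0 0 1; 0.12 0.011 0 0 1; 0.12 0.011 0 0 1; 0 0 -0.14 0 1; 0 0 -0.2 0 1; 0 0 -0.16 0 1; 0 0 -0.04 0 1; 0 0 0 0 1"}}

```text
t: 5.68
tool_pos: [0.5461, 0.0765, 0.1074]
ee_rot: [[0.996, -0.086, -0.0], [-0.086, -0.996, -0.0], [-0.0, 0.0, -1.0]]
force: [-0.4, -0.5, -4.9]
gripper_width: 0.0362
```

```bash
python3 - <<'E'
from h import *
st=r.read_state(); print(st['tool_pos'],st['force'])
p,i=snap('wrist','w3.png'); q,j=snap('side','s3.png');k,l=snap('top','t3.png')
m=np.zeros((560,800,3),np.uint8)
m[0:280,0:373]=cv2.resize(p,(373,280)); m[:280,373:793]=cv2.resize(q[120:220,225:375],(420,280),interpolation=2)
m[280:560,0:420]=cv2.resize(k[150:250,140:290],(420,280),interpolation=2)
cv2.imwrite('pics/m3.png',m[:,:,::-1])
E
```

```text
[0.54614078 0.07645942 0.10740611] [-0.44447892 -0.49818841 -4.85377536]
```

View pics/m3.png

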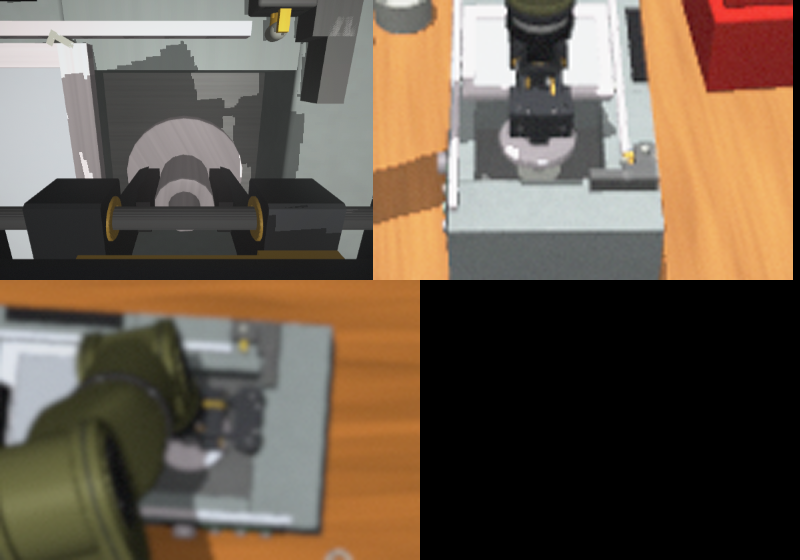

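In the side view the rotor (541,145) and the flange below it (541,172) line up, and the rotor is centred in the well. I'll descend gently and watch the force.

Call:
{"api": "play_rows", "payload": {"moves": "0 0 -0.02 0 1; 0 0 -0.02 0 1; 0 0 -0.016 0 1; 0 0 0 0 1"}}

```text
t: 6.32
tool_pos: [0.5455, 0.0772, 0.0928]
ee_rot: [[0.996, -0.085, -0.001], [-0.085, -0.996, -0.0], [-0.001, 0.0, -1.0]]
force: [-0.1, 0.0, -5.3]
gripper_width: 0.0359
```

Call:
{"api": "play_rows", "payload": {"moves": "0 0 -0.012 0 1; 0 0 -0.012 0 1; 0 0 0 0 1"}}

```text
t: 6.7
tool_pos: [0.5462, 0.0773, 0.0871]
ee_rot: [[0.996, -0.085, 0.001], [-0.085, -0.996, -0.0], [0.001, -0.0, -1.0]]
force: [0.1, -0.3, -4.8]
gripper_width: 0.0356
```

The bore is over the pin with about 10 mm engaged and no side force. Continuing down.

Call:
{"api": "play_rows", "payload": {"moves": "0 0 -0.012 0 1; 0 0 -0.012 0 1; 0 0 -0.012 0 1; 0 0 0 0 1"}}

```text
t: 7.2
tool_pos: [0.5463, 0.0773, 0.078]
ee_rot: [[0.996, -0.085, 0.001], [-0.085, -0.996, -0.0], [0.001, -0.0, -1.0]]
force: [2.3, 0.4, -5.7]
gripper_width: 0.0356
```

Call:
{"api": "play_rows", "payload": {"moves": "0 0 -0.012 0 1; 0 0 -0.012 0 1; 0 0 -0.008 0 1; 0 0 0 0 1"}}

```text
t: 7.7
tool_pos: [0.5463, 0.0772, 0.0701]
ee_rot: [[0.996, -0.085, 0.001], [-0.085, -0.996, -0.0], [0.001, 0.0, -1.0]]
force: [3.1, -0.5, -6.1]
gripper_width: 0.0356
```

The pin pushes +x slightly, so I'll ease 1 mm that way and finish seating.

Call:
{"api": "play_rows", "payload": {"moves": "0.005 0 -0.006 0 1; 0 0 -0.004 0 1; 0 0 -0.003 0 1; 0 0 0 0 1"}}

```text
t: 8.2
tool_pos: [0.5467, 0.0772, 0.0673]
ee_rot: [[0.996, -0.085, -0.001], [-0.085, -0.996, -0.0], [-0.001, 0.0, -1.0]]
force: [-0.4, -1.3, 2.1]
gripper_width: 0.0359
```

The contact height (0.0673) matches the expected 0.0674. I'll release and rise straight up.

Call:
{"api": "play_rows", "payload": {"moves": "0 0 0 0 -0.4; 0 0 0 0 -0.4; 0 0 0 0 -0.4; 0 0 0 0 -0.4; 0 0 0.08 0 -0.4; 0 0 0.16 0 -0.4; 0 0 0.24 0 -0.4; 0 0 0.24 0 -0.4"}}

```text
t: 9.2
tool_pos: [0.5466, 0.0772, 0.2486]
ee_rot: [[0.996, -0.085, -0.001], [-0.085, -0.996, -0.0], [-0.001, 0.0, -1.0]]
force: [1.1, 0.4, -0.3]
gripper_width: 0.0617
```

Call:
{"api": "play_rows", "payload": {"moves": "-0.2 0 0 0 1; -0.2 0 0 0 1; 0 0 0 0 1; 0 0 0 0 1"}}

```text
t: 9.7
tool_pos: [0.4481, 0.0775, 0.2473]
ee_rot: [[0.996, -0.085, 0.002], [-0.085, -0.996, 0.0], [0.002, -0.0, -1.0]]
force: [0.3, 0.1, 0.8]
gripper_width: 0.024
```

```bash
python3 - <<'E'
from h import *
st=r.read_state(); print(st['tool_pos'],st['force'])
p,i=snap('wrist','w4.png'); print(proj(i,[.547,.076,.1]))
E
```

```text
[0.4480617  0.07748972 0.24733394] [0.32182862 0.14199353 0.83478748]
[266.75846144  85.14549099]
```

View pics/w4.png

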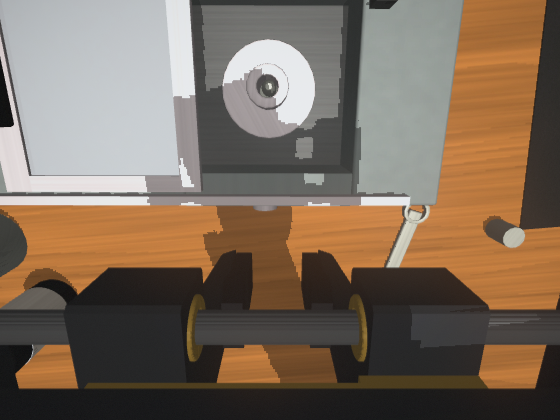

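The rotor sits flat in the well at (269,88), with the pin tip centred in its bore at (269,86), and the guard is still open. Now I'll go behind the handle with the fingers shut and descend.

Call:
{"api": "play_rows", "payload": {"moves": "0.08 0.182 0 0 1; 0.08 0.182 0 0 1; 0.08 0.182 0 0 1; 0.08 0.182 0 0 1; 0.08 0.182 0 0 1; 0.08 0.182 0 0 1; 0 0 0 0 1; 0 0 0 0 1"}}

```text
t: 10.75
tool_pos: [0.5676, 0.3493, 0.2463]
ee_rot: [[0.996, -0.086, -0.0], [-0.086, -0.996, -0.002], [-0.0, 0.002, -1.0]]
force: [-0.1, -0.6, -0.1]
gripper_width: 0.0003
```

```bash
python3 - <<'E'
from h import *
st=r.read_state(); print(st['tool_pos'],st['force'],st['gripper_width'])
p,i=snap('wrist','w5.png'); print(proj(i,[.564,.289,.155]))
snap('side','s5.png')
E
```

```text
[0.56763029 0.34928485 0.24625774] [-0.07647613 -0.60177418 -0.11104843] 0.00031753924692091333
[354.81827004 215.29185322]
```

View pics/w5.png

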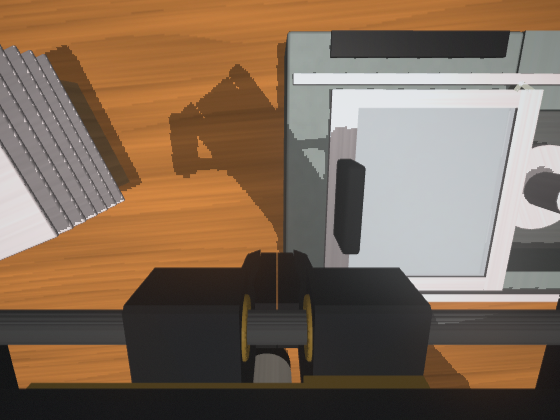

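The handle is at columns 335–364, rows 158–253, right of the fingers. I'll work out its +y face.

```bash
python3 - <<'E'
from h import *
i=r.camera_info('wrist')
for n,u,v,z in(('foot+y',335,205,.11),('top-y lo',358,250,.155),('top-y hi',364,166,.155),('top ctr',357,207,.155),('deck edge',288,150,.1)):print(n,ray(i,u,v,z).round(4))
E
```

```text
foot+y [0.5607 0.2952 0.11  ]
top-y lo [0.5353 0.2861 0.155 ]
top-y hi [0.6003 0.2805 0.155 ]
top ctr [0.57   0.2862 0.155 ]
deck edge [0.6114 0.3328 0.1   ]
```

The +y face is at y≈0.293, so the fingers should touch with the TCP near y≈0.311. Descend and close in.

Call:
{"api": "play_rows", "payload": {"moves": "0 0 -0.16 0 1; 0 0 -0.16 0 1; 0 0 -0.12 0 1; 0 0 -0.045 0 1; 0 0 0 0 1; -0.004 -0.04 0 0 1; -0.005 -0.06 0 0 1; 0 0 0 0 1"}}

```text
t: 11.85
tool_pos: [0.5656, 0.3225, 0.1266]
ee_rot: [[0.996, -0.088, 0.001], [-0.088, -0.996, -0.002], [0.001, 0.001, -1.0]]
force: [-0.3, -0.4, 0.2]
gripper_width: 0.0004
```

Call:
{"api": "play_rows", "payload": {"moves": "-0.001 -0.012 0 0 1; -0.001 -0.012 0 0 1; -0.001 -0.012 0 0 1; -0.001 -0.012 0 0 1; -0.001 -0.012 0 0 1; 0 0 0 0 1"}}

```text
t: 12.6
tool_pos: [0.5635, 0.3101, 0.1257]
ee_rot: [[0.996, -0.085, -0.0], [-0.085, -0.996, -0.0], [-0.0, 0.0, -1.0]]
force: [0.4, 1.0, -1.2]
gripper_width: 0.0002
```

Contact. Pushing at about 50 mm/s.

Call:
{"api": "play_rows", "payload": {"moves": "-0.002 -0.016 0 0 1; -0.002 -0.024 0 0 1; -0.002 -0.024 0 0 1; -0.002 -0.024 0 0 1; -0.002 -0.024 0 0 1; -0.002 -0.024 0 0 1; -0.002 -0.024 0 0 1; -0.002 -0.024 0 0 1"}}

```text
t: 13.6
tool_pos: [0.5595, 0.2639, 0.1257]
ee_rot: [[0.996, -0.085, -0.0], [-0.085, -0.996, -0.0], [-0.0, 0.0, -1.0]]
force: [-0.3, 2.9, -0.8]
gripper_width: 0.0009
```

Call:
{"api": "play_rows", "payload": {"moves": "-0.002 -0.024 0 0 1; -0.002 -0.024 0 0 1; -0.002 -0.024 0 0 1; -0.002 -0.024 0 0 1; -0.002 -0.024 0 0 1; -0.002 -0.024 0 0 1; -0.002 -0.024 0 0 1; -0.002 -0.016 0 0 1"}}

```text
t: 14.6
tool_pos: [0.5555, 0.2176, 0.1257]
ee_rot: [[0.996, -0.085, -0.0], [-0.085, -0.996, -0.0], [-0.0, 0.0, -1.0]]
force: [-0.7, 2.0, -0.3]
gripper_width: 0.0005
```

Call:
{"api": "play_rows", "payload": {"moves": "-0.001 -0.012 0 0 1; -0.001 -0.012 0 0 1; -0.001 -0.012 0 0 1; -0.001 -0.012 0 0 1; -0.001 -0.012 0 0 1; -0.001 -0.012 0 0 1"}}

```text
t: 15.35
tool_pos: [0.554, 0.2001, 0.1258]
ee_rot: [[0.996, -0.085, -0.0], [-0.085, -0.996, -0.0], [-0.0, 0.0, -1.0]]
force: [-1.1, 1.6, -0.7]
gripper_width: 0.0005
```

Call:
{"api": "play_rows", "payload": {"moves": "-0.0006 -0.008 0 0 1; -0.0006 -0.008 0 0 1; -0.0006 -0.008 0 0 1; -0.0006 -0.008 0 0 1"}}

```text
t: 15.85
tool_pos: [0.5534, 0.1926, 0.1257]
ee_rot: [[0.996, -0.085, -0.0], [-0.085, -0.996, 0.0], [-0.0, -0.0, -1.0]]
force: [-1.9, 3.6, -1.6]
gripper_width: 0.0003
```

Call:
{"api": "play_rows", "payload": {"moves": "-0.0006 -0.008 0 0 1; -0.0006 -0.008 0 0 1; -0.0006 -0.008 0 0 1; -0.0006 -0.008 0 0 1"}}

```text
t: 16.35
tool_pos: [0.5531, 0.1899, 0.1259]
ee_rot: [[0.997, -0.081, 0.002], [-0.081, -0.997, 0.007], [0.001, -0.007, -1.0]]
force: [-0.6, 12.4, -2.8]
gripper_width: 0.0002
```

The force rises to 12 N, which is probably the latch ramp. I'll feel on in small steps.

Call:
{"api": "play_rows", "payload": {"moves": "0 0 0 0 1; 0 0 0 0 1"}}

```text
t: 16.6
tool_pos: [0.5531, 0.1896, 0.1259]
ee_rot: [[0.997, -0.081, 0.002], [-0.081, -0.997, 0.007], [0.001, -0.007, -1.0]]
force: [-0.8, 10.8, -3.5]
gripper_width: 0.0007
```

Call:
{"api": "play_rows", "payload": {"moves": "-0.0003 -0.004 0 0 1; -0.0003 -0.004 0 0 1; 0 0 0 0 1"}}

```text
t: 16.98
tool_pos: [0.553, 0.1882, 0.1259]
ee_rot: [[0.997, -0.081, 0.002], [-0.081, -0.997, 0.007], [0.001, -0.008, -1.0]]
force: [-1.6, 12.9, -1.9]
gripper_width: 0.0003
```

Call:
{"api": "play_rows", "payload": {"moves": "-0.0003 -0.004 0 0 1; -0.0003 -0.004 0 0 1; -0.0003 -0.004 0 0 1; 0 0 0 0 1"}}

```text
t: 17.48
tool_pos: [0.5528, 0.1859, 0.1259]
ee_rot: [[0.997, -0.08, 0.002], [-0.08, -0.997, 0.008], [0.001, -0.008, -1.0]]
force: [-0.5, 12.3, -3.0]
gripper_width: 0.0004
```

Call:
{"api": "play_rows", "payload": {"moves": "-0.0003 -0.004 0 0 1; -0.0003 -0.004 0 0 1; -0.0003 -0.004 0 0 1; 0 0 0 0 1"}}

```text
t: 17.98
tool_pos: [0.5525, 0.1768, 0.1258]
ee_rot: [[0.996, -0.085, 0.001], [-0.085, -0.996, 0.001], [0.001, -0.001, -1.0]]
force: [-0.4, 3.7, -0.7]
gripper_width: 0.0005
```

It snapped: the force dropped from 12 to 4 N and the guard jumped forward. I'll back off gently and check that it stays.

Call:
{"api": "play_rows", "payload": {"moves": "0.001 0.012 0 0 1; 0.001 0.02 0 0 1; 0.003 0.04 0 0 1; 0.004 0.05 0 0 1; 0 0.05 0 0 1; 0 0 0.2 0 1; 0 0 0.24 0 1; 0 0 0.1 0 1"}}

```text
t: 18.98
tool_pos: [0.5559, 0.2207, 0.2644]
ee_rot: [[0.996, -0.084, 0.005], [-0.084, -0.996, 0.002], [0.005, -0.003, -1.0]]
force: [0.8, 0.5, -0.5]
gripper_width: 0.0001
```

Call:
{"api": "play_rows", "payload": {"moves": "-0.2 0 0 0 1; -0.2 0 0 0 1; -0.1 -0.1 0 0 1; 0 -0.1 0 0 1; 0 0 0 0 1; 0 0 0 0 1"}}

```text
t: 19.73
tool_pos: [0.43, 0.1707, 0.2609]
ee_rot: [[0.996, -0.084, 0.001], [-0.084, -0.996, 0.001], [0.001, -0.001, -1.0]]
force: [0.3, 0.6, 0.0]
gripper_width: 0.0005
```

```bash
python3 - <<'E'
from h import *
st=r.read_state(); print(st['t'],st['tool_pos'],st['force'])
p,i=snap('wrist','w6.png'); q,j=snap('side','s6.png'); t,_=snap('top','t6.png')
m=np.zeros((600,800,3),np.uint8)
m[:300,:400]=cv2.resize(p,(400,300)); m[:300,400:800]=cv2.resize(q[110:230,230:390],(400,300),interpolation=2)
m[300:600,:400]=cv2.resize(q[240:375,225:405],(400,300),interpolation=2)
m[300:600,400:800]=cv2.resize(t[130:280,110:310],(400,300),interpolation=2)
cv2.imwrite('pics/m6.png',m[:,:,::-1])
E
```

```text
19.725 [0.42998791 0.17071212 0.26087688] [0.34086054 0.60046274 0.02128229]
```

View pics/m6.png

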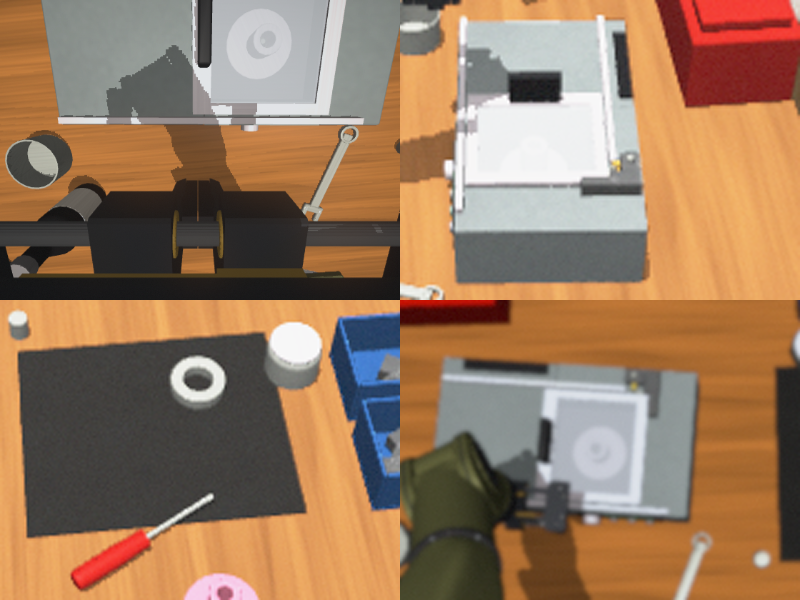

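The guard is against the latch block, the rotor shows upright through the window, and the bearing and can are where they were. I'll check the handle position numerically: about y=0.153 if latched, 0.163 or more if it was pushed back.

```bash
python3 - <<'E'
from h import *
i=r.camera_info('wrist'); p=cv2.imread('pics/w6.png')
row=p[60].max(1); print('dark cols',np.where(row[250:330]<60)[0][[0,-1]]+250, 'r20',np.where(p[20].max(1)[250:330]<60)[0][[0,-1]]+250)
for n,u,v,z in(('foot+y',np.where(row[250:330]<60)[0][0]+250,60,.11),('top-y',np.where(row[250:330]<60)[0][-1]+250,60,.155)):print(n,ray(i,u,v,z).round(4))
q=cv2.imread('pics/side0.png'),cv2.imread('pics/s6.png')
d=cv2.absdiff(*q)[240:300,295:375].max(2); print('bystander diff',(d>40).sum())
E
```

```text
dark cols [277 295] r20 [277 296]
foot+y [0.5475 0.159  0.11  ]
top-y [0.5393 0.1471 0.155 ]
bystander diff 0
```

```bash
python3 -c "
from h import *
print(r.job_done(), r.read_state()['t'])"
```

```text
the job is handed in; nothing more can be done
the job is handed in; nothing more can be done
```

The rotor is on the spindle, boss up and let go, and the guard is pushed shut and latched. I handed the job in at about 20 s of robot time; no verdict is reported.

- **Rotor:** I gripped it by the boss (35.6 mm opening) and lowered it over the pin with at most about 3 N of side force. It touched down at TCP z 0.0673, against 0.0674 expected. After release, the wrist picture showed it flat in the well with the pin centred in the bore.
- **Guard:** The force rose to about 12–13 N on the ramp, then dropped to 3.7 N as the guard jumped about 9 mm forward. After I backed off, the handle's rear face measured y≈0.159, the same as the last push position, so it was not pushed back. The highest push I read was about 13 N, but I read the force only at the end of each call.
- **Bystanders:** The bearing and grease can show no change between the first and last side pictures. The arm stands clear of everything.
- **Disagreements:** The cameras differed by 2–4 mm on the spindle and rotor positions. Contact feel settled that at the pin. The latch roller cannot be read directly, so "latched" rests on the snap and on the guard staying put.

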